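# Isolate the training board and draw its fuse carrier

### The arm

A 7-joint arm with a two-finger parallel gripper is mounted at the origin on the work surface. World frame = base frame: x ahead of the robot, y to its left, z up, the work surface at z = 0. Lengths are in m, angles in rad, forces in N, time in s.
With the tool pointing down it reaches from about 0.425 to 0.875 m from the base axis. Payload 8.4 kg.
Tool frame: the origin (TCP) lies midway between the tips of the shut fingers; the grasp point (between the pads) lies 19 mm behind it; z points along the fingers, y is the direction in which the jaws open and shut (so a half turn about z gives the same grasp; the last joint's range is limited). The gripper opens to 87 mm and grips with 3 to 60 N. Pads are 19 mm wide; open, the fingers measure 117 mm over their backs; the gripper's body (75 mm by 190 mm) begins 51 mm behind the grasp point.
Start: joints at [1.131, 0.333, 0.04, 1.465, -0.013, 1.343, -0.059], TCP at [0.217, -0.613, 0.198] pointing down, gripper open.
Joint ranges: [-2.58, 2.58], [-0.38, 2.09], [-1.3, 1.39], [0.25, 2.4], [-1.5, 4.64], [0.08, 2.09], [-2.65, 2.65]. Speed limits (rad/s): [2.22, 2.22, 2.79, 2.79, 3.14, 3.14, 3.14].

### API

Orientations are given as a rotation vector (axis times angle).
In Python, from plant import arm gives the robot as it stands. The module is installed in compiled form; this text tells all that it offers.
- The arm moves only by the tool jog_arm, never from a script. Its argument "steps" is one flat list of numbers, 7 for each row, row after row: the shift along the tool's x, y, z in m, then the turn, a rotation vector about the tool's x, y, z in rad, then the gripper's target within -1 to 1 (shut at 1, half-way at 0, fully open at -1). In form: [tx, ty, tz, rx, ry, rz, jaw, tx, ty, tz, rx, ry, rz, jaw, ...]. A call has 1 to 10 rows; each row is the pose to reach, as a shift and turn from the pose commanded when the call began, along the tool's axes at that moment; what a row does not reach only later rows make up. A row lasts 1/8 s, in which the tool goes at most 62.5 mm and 10.7 degrees, less where a joint would pass 70% of its speed; a pose out of reach is approached as far as the arm can. A call with a gripper value outside its range is refused whole. The fingers move at their own pace and stop on an object; the grip force is fixed at half the most. Time passes only in rows, so rows that repeat a pose let the fingers close. It gives the time, the measured TCP pose, the force and the opening at its end, in the units of the state.
- arm.sense(): the state, without advancing time (a new reading comes with each control period).
- arm.camera(name): name is "scene" or "top" or "wrist"; returns the picture (400x640x3 uint8, red, green, blue); there is no depth.
- arm.camera_params(name): a dict with "fx", "fy", "cx", "cy" (pixels), "cam_to_world" (4x4, takes a point from camera to world coordinates); the wrist camera has in their place "mount" (4x4, takes a point from camera to tool coordinates, whose origin is the TCP and whose axes are the flange's). Camera axes: x right, y up, looking along -z (the intrinsics and any distortion apply to the point x, -y, -z); pixel columns grow to the right and rows downward; lengths in m; the calibration is good to about 2 mm. A picture is of the moment at which its call begins: read the wrist's pose just before it. camera_params takes no time and is no camera call.
- arm.close_job(): hands the job in, once; it reports no verdict.
The state is a dict: "time": time; "joints": joint angles; "qvel": joint speeds; "joint_efforts": joint torques, N m; "tool_pos": TCP position; "tcp_rot": TCP orientation; "force": force on the tool from outside, world axes, zero at the start; "moment": the same for the moment, N m; "finger_gap": finger opening in m.
Only numpy, scipy, OpenCV 4.12 (cv2) and the standard library are available. Lean on these libraries where they do the work, as an engineer would, in place of code of your own. Each camera call takes 0.05 s, during which the arm holds its last target.

### The job

The board is to have its fuse checked: first switch the main isolator fully off (the wide toggle, thrown towards the robot's side of the board), then pinch the two opposed side catches of the fuse carrier together and draw it up out of its base. Finish while still holding the carrier by its pinched catches, upright and steady, a hand's breadth straight above its base and touching nothing but the gripper; do not set it down or let go. Leave both breakers on and everything else on the bench where it is.

Things in the scene. Friction and masses are not known exactly. Their poses are not given: they have to be found in the camera images.
- board: Aluminium board, 230 x 290 x 12 mm, fixed; origin under its centre, x across (its -x edge faces the robot), y along its steel rail, z up. On the rail, over the board's centre line, stand four modules in any order, 45 mm apart: isolator, breaker pair, relay, fuse base. A grey wiring duct, 36 mm above the board's top, runs along the far side, 76 to 110 mm from the centre line.
- isolator: Main isolator, the pale module with one wide toggle; fixed, 85 (x) x 36 (y) mm. Origin under its centre, on the board's top; axes as the board's. Shoulders at z = 44 mm; central nose 45 mm long (x), top at z = 60 mm. The toggle pivots about y at x = 0, z = 57 mm; it is 30 mm wide, 7 mm thick, 19 mm long from the pivot, its tip 13 mm above the nose.
- main_switch (a joint): The wide toggle of the main isolator, rad. 0 = on, leaning 0.55 rad towards the module's +x (away from the robot); 1.1 = fully off, leaning as far towards -x (to the robot), against its stop. It stays where it is left; about 3 N at its tip moves it.
- main_switch_tip (a point): Middle of the tip of the isolator's toggle.
- fuse_base: Fuse base, the pale module without a nose: an open well that takes the carrier; fixed, 85 (x) x 36 (y) mm. Origin under its centre, on the board's top; axes as the board's. Its top, the shoulders round the well, is at z = 44 mm; the well's floor at z = 10 mm. Under the rim at each x end is a ledge that locks the hook of one catch.
- carrier: Grey fuse carrier, 70 mm high, about 0.15 kg, seated in the fuse base with its head 36 mm above the base's top, 1 mm play all round. Origin under its foot, at the well's floor when seated; axes as the base's. Head 38 (x) x 34 (y) mm. On its +x and -x sides are two opposed black ribbed catches, 22 mm wide (y), z = 37 to 65 mm: 54 mm over both when free, 42 mm fully pressed.
- catch_near (a joint): Travel of the spring catch on the carrier's -x side, m: 0 = out, hook locked; 0.006 = fully in. It must go in 2.5 mm to unhook (3.5 mm if the carrier sits off-centre in its play); with either hook engaged the carrier cannot be drawn. The spring takes 3 N to start and 9 N fully in, and pushes the catch out when let go.
- catch_far (a joint): The same for the catch on the carrier's +x side.
- catch_near_pad (a point): Centre of the outer face of the -x catch's ribbed pad, 51 mm above the carrier's origin.
- catch_far_pad (a point): Centre of the outer face of the +x catch's ribbed pad, 51 mm above the carrier's origin.
- breakers: Pair of single-pole breakers, a pale fixed module of the isolator's size and shape but with two narrow toggles side by side; origin under its centre, on the board's top.
- breaker_a (a joint): Narrow toggle (8 mm wide, tip 10 mm above the nose) of the breaker on the pair's +y side, rad; 0 = on, leaning to +x; 1.1 = off. To be left on.
- breaker_b (a joint): The same for the breaker on the pair's -y side. To be left on.
- relay: Time relay, a pale fixed module of the isolator's size and shape with two round setting dials, 4 mm high, on its nose; origin under its centre, on the board's top. A bystander.
- screwdriver: Screwdriver with grey handle, 150 mm long, lying on the near strip of the aluminium board; origin at the middle of its length on its underside, x towards the blade. A bystander.
- fuse_tray: Small clear open tray, 48 x 66 x 18 mm, with four white spare fuses, on the near strip of the aluminium board; origin under its centre. A bystander.
- multimeter: Dark hand multimeter, 185 x 88 x 36 mm, lying on the mat; origin under its centre. A bystander.
- battery: Nine-volt block battery, 48 x 26 x 17 mm, lying on the mat; origin under its centre. A bystander.
- circuit_board: Green half-built circuit board with a black rotary knob, 120 x 74 mm, 21 mm high, on the mat; origin under its centre. A bystander.
- cutters: Side cutters lying flat, about 135 x 60 x 14 mm; origin on the mat near their middle. A bystander.
- solder_reel: Reel of solder standing flat, 54 mm across, 35 mm high; origin under its centre. A bystander.
Things that resemble listed ones, but are neither listed nor needed, are in the scene too. Leave any purple or turquoise look-alike of the carrier alone.

How it is judged:
By the outcome, as a careful person would: the job done as asked, in the order asked, and still so for the second after the job is handed in, while the arm keeps its last pose, push and grip.
It also fails if it takes over 42 s, if anything falls off the work surface, if the arm or the gripper's body presses on something with over 40 N, if the wrist force passes 120 N, or if a joint passes its speed limit or range.

## Working session

There is one attempt and no reset: what is moved stays moved. The work goes in short steps, Python scripts to look and compute and a tool call to move; the robot and the scene stay as the last step left them, time stands still between calls to the robot, and variables do not carry over. Pictures are saved under pics/ and viewed, and the job is handed in when it is done.

Besides the shell and the picture viewer there is one more tool, called as a command line: name --argument value ..., lists and objects as JSON in quotes. jog_arm: Moves the arm, as the interface text tells. Its arguments: {"type":"object","properties":{"steps":{"type":"array"}},"required":["steps"]}

```bash
mkdir -p pics
python3 - <<'E'
from plant import arm
import cv2,numpy as np
s=arm.sense();print(s)
for n in ["scene","top","wrist"]:
    im=arm.camera(n);cv2.imwrite(f"pics/{n}0.png",im[:,:,::-1]);p=arm.camera_params(n);print(n,p)
E
```

```text
{'time': 0.0, 'joints': array([ 1.13077551,  0.33388686,  0.03988957,  1.4662687 , -0.01340903,
        1.34326879, -0.05848052]), 'qvel': array([-0.00017035,  0.0008752 ,  0.00111403, -0.00013431,  0.00052843,
       -0.0014984 ,  0.00104055]), 'joint_efforts': array([ 6.17396581e-04, -6.56364512e+01,  1.33549221e+00, -4.03789973e+01,
       -5.96764195e-02,  4.50955611e-02,  1.43334705e-04]), 'tool_pos': array([ 0.21706818, -0.61215816,  0.1970763 ]), 'tcp_rot': array([-3.09459117e+00, -5.32491892e-01,  5.74108135e-04]), 'force': array([ 0.08237811, -0.48493742, -0.35165188]), 'moment': array([ 0.01939142,  0.0021454 , -0.03017243]), 'finger_gap': 0.0871286495052159}
scene {'fx': 377.5638320426396, 'fy': 377.5638320426396, 'cx': 317.65101912108855, 'cy': 199.1933860878741, 'cam_to_world': array([[-1.62761018e-01, -5.60263454e-01,  8.12166062e-01,
         1.44980830e+00],
       [ 9.86665318e-01, -9.29505077e-02,  1.33610457e-01,
         1.58492369e-01],
       [ 6.34191682e-04,  8.23082660e-01,  5.67921238e-01,
         6.80470759e-01],
       [ 0.00000000e+00,  0.00000000e+00,  
[... 264 characters left out ...]
67928e-01,  4.94389996e-04, -7.99368842e-03,
         1.38646363e-02],
       [-7.77507740e-03,  1.79519495e-01,  9.83723690e-01,
         1.45256407e+00],
       [ 0.00000000e+00,  0.00000000e+00,  0.00000000e+00,
         1.00000000e+00]])}
wrist {'fx': 277.1930470489132, 'fy': 277.1930470489132, 'cx': 319.3438496093525, 'cy': 200.2766801926912, 'mount': array([[ 6.85930719e-05,  9.62345653e-01,  2.71828693e-01,
         7.38512878e-02],
       [ 9.99999829e-01, -2.23996734e-04,  5.40668540e-04,
        -7.39778637e-04],
       [ 5.81198759e-04,  2.71828610e-01, -9.62345504e-01,
        -1.87797108e-01],
       [ 0.00000000e+00,  0.00000000e+00,  0.00000000e+00,
         1.00000000e+00]])}
```

View pics/scene0.png

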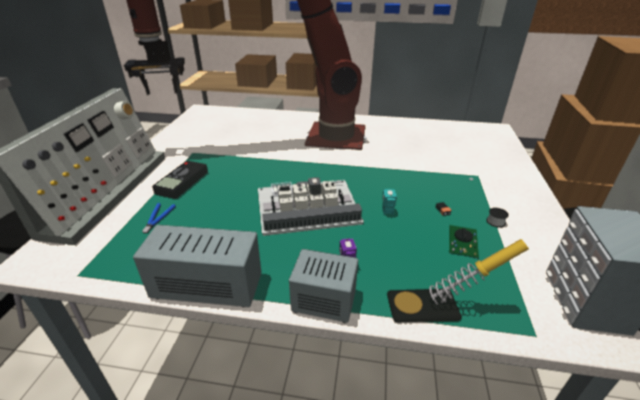

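View pics/top0.png

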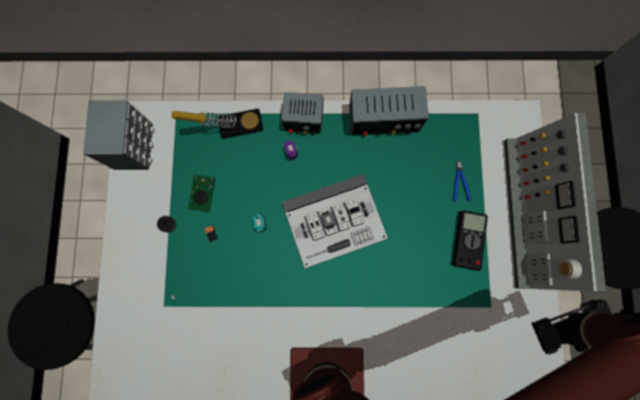

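View pics/wrist0.png

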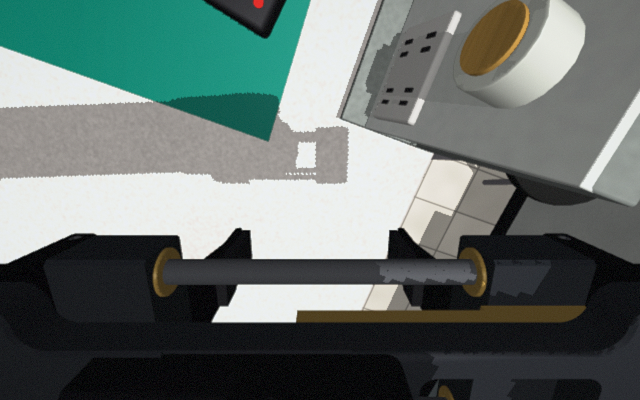

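```bash
cat > h.py <<'E'
import numpy as np,cv2
from scipy.spatial.transform import Rotation as R
def ray(p,T,u,v):
    d=np.array([(u-p['cx'])/p['fx'],-(v-p['cy'])/p['fy'],-1.]);return T[:3,3],T[:3,:3]@d
def toplane(p,T,u,v,z):
    o,d=ray(p,T,u,v);return o+d*(z-o[2])/d[2]
def proj(p,T,X):
    c=T[:3,:3].T@(np.asarray(X)-T[:3,3]);return p['cx']+p['fx']*c[0]/-c[2],p['cy']-p['fy']*c[1]/-c[2]
def wristT(p,s):
    T=np.eye(4);T[:3,:3]=R.from_rotvec(s['tcp_rot']).as_matrix();T[:3,3]=s['tool_pos'];return T@p['mount']
E
python3 - <<'E'
import cv2
a=cv2.imread('pics/top0.png')[165:280,270:400];cv2.imwrite('pics/topc.png',cv2.resize(a,None,fx=5,fy=5,interpolation=cv2.INTER_CUBIC))
a=cv2.imread('pics/scene0.png')[160:250,240:380];cv2.imwrite('pics/scenec.png',cv2.resize(a,None,fx=5,fy=5,interpolation=cv2.INTER_CUBIC))
E
```

```text
(no output)
```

View pics/topc.png

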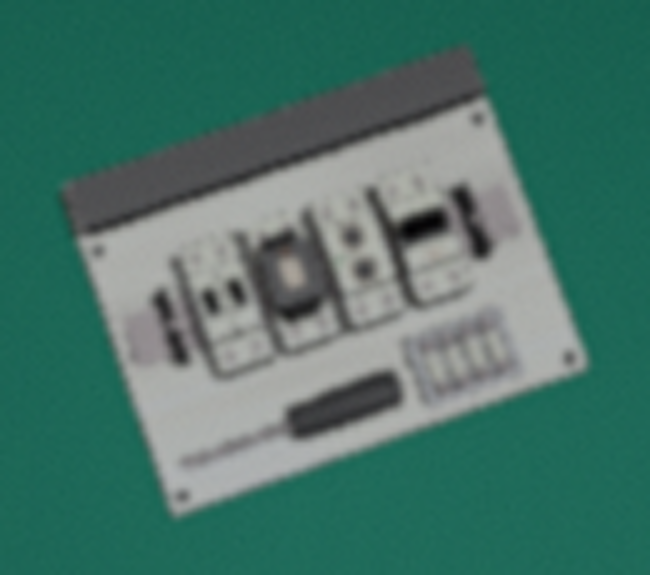

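View pics/scenec.png

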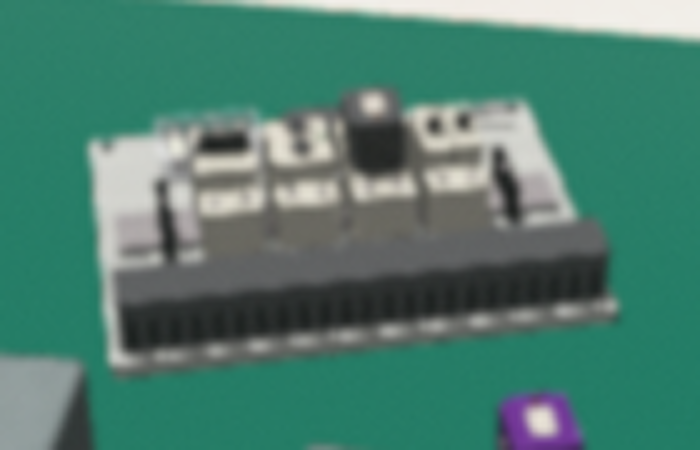

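Run:
```python
from plant import arm
from h import *
p=arm.camera_params('top');T=p['cam_to_world']
f=lambda c,z:toplane(p,T,(c[0]+.5)/5-.5+270,(c[1]+.5)/5-.5+165,z)
pts={k:f(c,z) for k,c,z in [('nl',(172,517),.012),('nr',(588,366),.012),('h1',(97,251),.012),('h2',(477,119),.012),('h3',(181,496),.012),('h4',(570,357),.012),('tog',(425,224),.083),('car',(290,268),.092)]}
for k,v in pts.items():print(k,v.round(4))
a=pts['nl']-pts['nr'];n=a/np.linalg.norm(a);print(np.linalg.norm(a))
yaw=np.arctan2(-n[0],n[1]);print('yaw',yaw)
for a,b in(('h1','h2'),('h3','h4')):
    d=pts[a]-pts[b];print(np.arctan2(-d[0],d[1]),np.linalg.norm(d))
ex=np.array([np.cos(yaw),np.sin(yaw),0]);ey=np.array([-ex[1],ex[0],0])
c=(pts['nl']+pts['nr'])/2+ex*.115;print('center',c)
for k,v in pts.items():print(k,((v-c)@ex).round(4),((v-c)@ey).round(4))
for y in(67.5,22.5,-22.5,-67.5):print((c+ey*y/1000).round(4))
```

```text
nl [0.3634 0.0717 0.012 ]
nr [ 0.462  -0.2017  0.012 ]
h1 [0.5382 0.1231 0.012 ]
h2 [ 0.628  -0.1315  0.012 ]
h3 [0.3769 0.066  0.012 ]
h4 [ 0.468 -0.19   0.012]
tog [ 0.5459 -0.0902  0.083 ]
car [ 0.5165 -0.0044  0.092 ]
0.2907016311949902
yaw 0.346301491045433
0.33906578511562724 0.26995763350028457
0.34173035094217813 0.2716806668690166
center [ 0.52087484 -0.02595951  0.012     ]
nl -0.115 0.1454
nr -0.115 -0.1454
h1 0.0669 0.1343
h2 0.0649 -0.1356
h3 -0.1042 0.1353
h4 -0.1055 -0.1364
tog 0.0017 -0.0689
car 0.0032 0.0217
[0.498  0.0375 0.012 ]
[ 0.5132 -0.0048  0.012 ]
[ 0.5285 -0.0471  0.012 ]
[ 0.5438 -0.0895  0.012 ]
```

jog_arm --steps '[0.483, -0.426, 0, 0, 0, -1.57, 1, 0.483, -0.426, 0, 0, 0, -1.57, 1, 0.483, -0.426, 0, 0, 0, -1.57, 1, 0.483, -0.426, 0, 0, 0, -1.57, 1, 0.483, -0.426, 0, 0, 0, -1.57, 1, 0.483, -0.426, 0, 0, 0, -1.57, 1, 0.483, -0.426, 0, 0, 0, -1.57, 1, 0.483, -0.426, 0, 0, 0, -1.57, 1, 0.483, -0.426, 0, 0, 0, -1.57, 1, 0.483, -0.426, 0, 0, 0, -1.57, 1]'

```text
time: 1.4
tool_pos: [0.5215, -0.0646, 0.1981]
tcp_rot: [1.812, 2.565, -0.0]
force: [0.8, -1.3, -0.7]
finger_gap: 0.0016
```

jog_arm --steps '[0, 0, 0, 0, 0, 0, 1, 0, 0, 0, 0, 0, 0, 1]'

```text
time: 1.65
tool_pos: [0.5206, -0.0665, 0.1976]
tcp_rot: [-1.813, -2.565, 0.001]
force: [0.9, -0.3, -0.8]
finger_gap: 0.0002
```

Run:
```python
from plant import arm
from h import *
import pickle
s=arm.sense();im=arm.camera('wrist');pickle.dump((s,im),open('w1.pkl','wb'));cv2.imwrite('pics/w1.png',im[:,:,::-1]);print(s['tool_pos'],s['tcp_rot'],s['joints'],s['finger_gap'])
```

```text
[ 0.52059564 -0.06648949  0.19762613] [-1.81277664e+00 -2.56508557e+00  8.43461283e-04] [ 0.56137099  0.11840231 -0.55724754  1.74305369  0.06499334  1.29926686
  0.33013105] 0.0002453550496263304
```

View pics/w1.png

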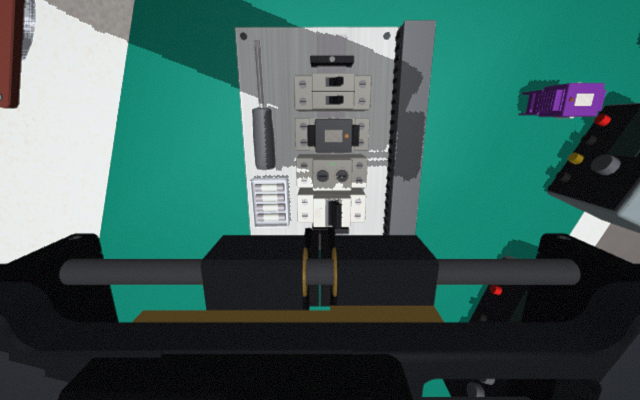

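Run:
```python
import cv2
a=cv2.imread('pics/w1.png')[20:240,230:440];cv2.imwrite('pics/w1c.png',cv2.resize(a,None,fx=2.7,fy=2.7,interpolation=cv2.INTER_CUBIC))
a=cv2.imread('pics/w1.png')[65:240,285:380];cv2.imwrite('pics/w1d.png',cv2.resize(a[:100],None,fx=6,fy=6,interpolation=cv2.INTER_CUBIC));cv2.imwrite('pics/w1e.png',cv2.resize(a[80:],None,fx=6,fy=6,interpolation=cv2.INTER_CUBIC))
```

```text
(no output)
```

View pics/w1d.png

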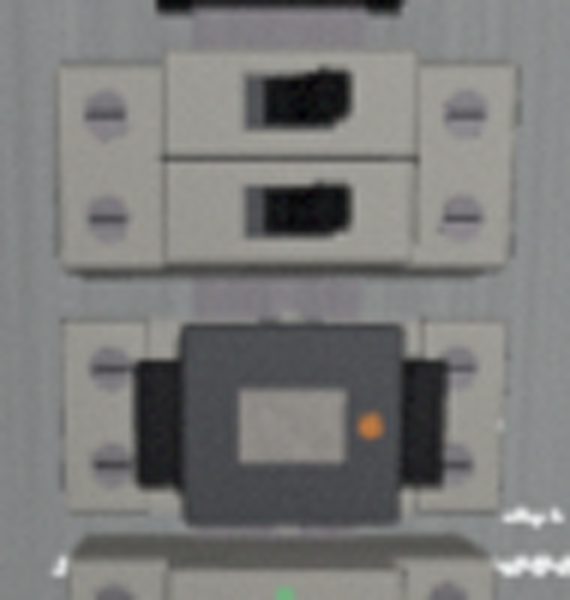

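View pics/w1e.png

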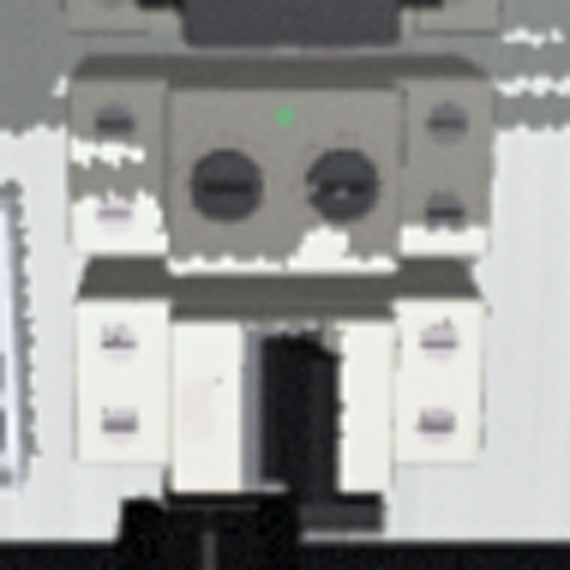

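```bash
cat > m.py <<'E'
from plant import arm
from h import *
import pickle
p=arm.camera_params('wrist')
E
python3 - <<'E'
from m import *
s,im=pickle.load(open('w1.pkl','rb'));T=wristT(p,s)
D=lambda u,v,z:toplane(p,T,285+(u+.5)/6-.5,65+(v+.5)/6-.5,z)
Ee=lambda u,v,z:toplane(p,T,285+(u+.5)/6-.5,145+(v+.5)/6-.5,z)
psi=2*np.arctan2(s['tcp_rot'][1],s['tcp_rot'][0]);print(psi)
# yaw from board features
a,b=D(168,160,.072),None
c1=(D(183,325,.092)+D(403,325,.092)+D(403,522,.092)+D(183,522,.092))/4
sh=(Ee(78,298,.056)+Ee(482,298,.056)+Ee(78,462,.056)+Ee(482,462,.056))/4
no=(Ee(168,320,.072)+Ee(396,320,.072)+Ee(168,492,.072)+Ee(390,492,.072))/4
fb=(D(65,320,.056)+D(505,320,.056)+D(503,512,.056)+D(67,512,.056))/4
br=(D(60,65,.056)+D(517,65,.056)+D(508,268,.056)+D(60,268,.056))/4
print('carrier',c1,'iso sh',sh,'nose',no,'fb',fb,'br',br)
d=br-sh;print(np.arctan2(-d[0],d[1]),np.linalg.norm(d))
for A,B in ((Ee(78,298,.056),Ee(482,298,.056)),(D(183,325,.092),D(403,325,.092)),(D(65,320,.056),D(505,320,.056)),(D(183,522,.092),D(403,522,.092)),(D(63,512,.056),D(503,512,.056))):
    q=B-A;print(np.arctan2(q[1],q[0]),np.linalg.norm(q))
q=D(183,325,.092)-D(183,522,.092);print(np.linalg.norm(q))
E
```

```text
-4.372025539075983
carrier [ 0.51297749 -0.00342212  0.092     ] iso sh [ 0.54323852 -0.08798745  0.056     ] nose [ 0.54285394 -0.08856696  0.072     ] fb [ 0.51324094 -0.00354479  0.056     ] br [0.49788761 0.03879072 0.056     ]
0.3435344863821523 0.13464549025330763
0.3405072501481968 0.0826398724386149
0.3404282837039483 0.03723948143343503
0.3404274745978344 0.08355109023051635
0.3404612034246711 0.03842533109776067
0.3404594819412739 0.08614003597418209
0.03301341237541757
```

jog_arm --steps '[-0.0284, 0.0472, 0.03, 0, 0, 0, 1, -0.0284, 0.0472, 0.07, 0, 0, 0, 1, -0.0284, 0.0472, 0.09, 0, 0, 0, 1, -0.0284, 0.0472, 0.105, 0, 0, 0, 1, -0.0284, 0.0472, 0.105, 0, 0, 0, 1]'

```text
time: 2.33
tool_pos: [0.5743, -0.0777, 0.0929]
tcp_rot: [-1.814, -2.565, 0.001]
force: [-0.1, 0.4, 0.5]
finger_gap: 0.0006
```

Run:
```python
from m import *
s=arm.sense();im=arm.camera('wrist');pickle.dump((s,im),open('w2.pkl','wb'));cv2.imwrite('pics/w2.png',im[:,:,::-1]);print(s['tool_pos'],s['tcp_rot'],s['force'])
im=arm.camera('scene');cv2.imwrite('pics/s2.png',cv2.resize(im[150:250,230:390,::-1],None,fx=5,fy=5))
d=s['tool_pos']-np.array([.5435,-.0886,.012]);print(d[:2]@[.942,.336],d[:2]@[-.336,.942],d[2])
```

```text
[ 0.57429773 -0.07770339  0.09294298] [-1.81413528e+00 -2.56458154e+00  8.06153959e-04] [-0.11350988  0.39571631  0.48089605]
0.03267272283417395 -8.343262292287189e-05 0.08094298412785804
```

View pics/w2.png

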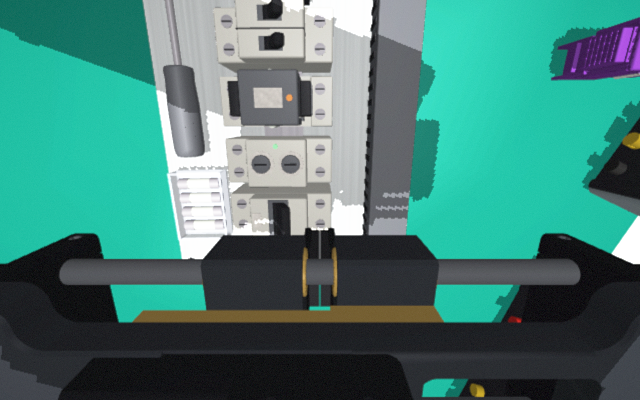

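View pics/s2.png

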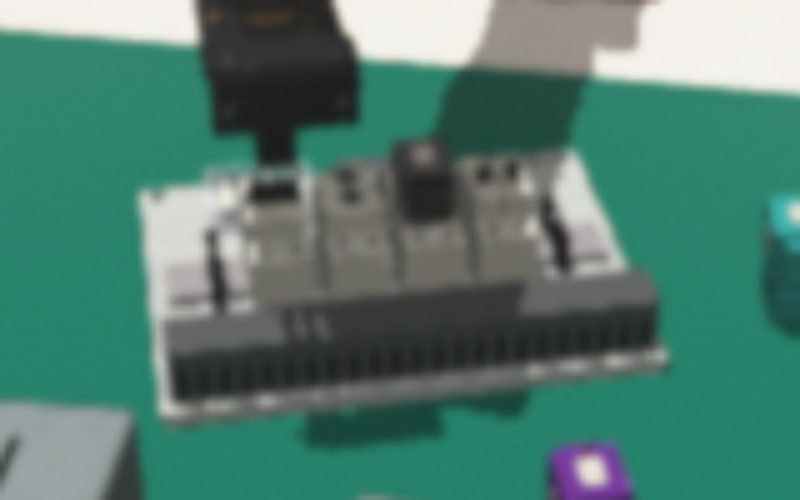

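jog_arm --steps '[0, 0, 0.015, 0, 0, 0, 1, 0, 0, 0.015, 0, 0, 0, 1, 0, -0.005, 0.015, 0, 0, 0, 1, 0, -0.01, 0.015, 0, 0, 0, 1, 0, -0.014, 0.015, 0, 0, 0, 1, 0, -0.016, 0.015, 0, 0, 0, 1, 0, -0.016, 0.015, 0, 0, 0, 1]'

```text
time: 3.3
tool_pos: [0.5597, -0.0828, 0.0781]
tcp_rot: [1.814, 2.565, -0.0]
force: [0.3, -0.3, -0.0]
finger_gap: 0.0003
```

```bash
cat > st.py <<'E'
from m import *
import sys
n=sys.argv[1]
s=arm.sense();im=arm.camera('wrist');pickle.dump((s,im),open(n+'.pkl','wb'));cv2.imwrite(f'pics/{n}.png',cv2.resize(im[60:270,180:400,::-1],None,fx=2.7,fy=2.7,interpolation=cv2.INTER_CUBIC));print(s['time'],s['tool_pos'],s['tcp_rot'],s['finger_gap'])
d=s['tool_pos']-np.array([.5435,-.0886,.012]);print(d[:2]@[.942,.336],d[:2]@[-.336,.942],d[2])
f=s['force'];print('F board',f[:2]@[.942,.336],f[:2]@[-.336,.942],f[2])
E
python3 st.py w3
```

```text
3.3 [ 0.55965584 -0.08280277  0.07806946] [ 1.81380278e+00  2.56490898e+00 -2.33944962e-05] 0.0002648259139881326
0.017166672495499073 3.263250639317902e-05 0.06606946219237737
F board 0.15506484244898155 -0.41286639541866127 -0.039871713954626326
```

View pics/w3.png

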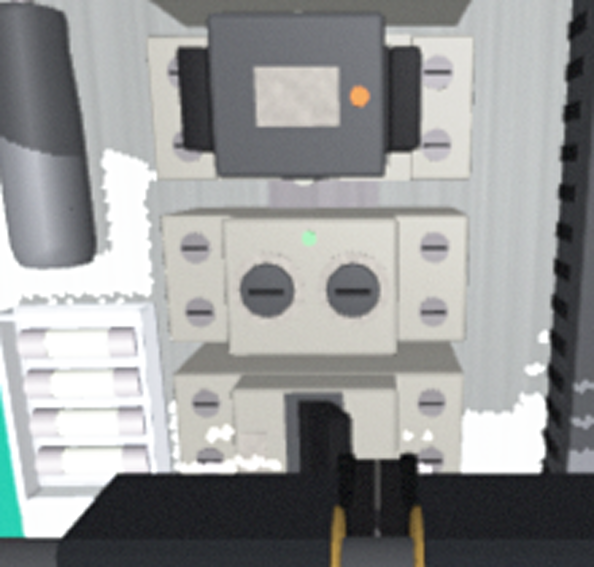

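jog_arm --steps '[0, -0.004, 0, 0, 0, 0, 1, 0, -0.007, 0, 0, 0, 0, 1, 0, -0.009, 0, 0, 0, 0, 1, 0, -0.009, 0, 0, 0, 0, 1]'

```text
time: 3.85
tool_pos: [0.5511, -0.0858, 0.078]
tcp_rot: [1.814, 2.565, -0.0]
force: [0.6, -0.6, 0.0]
finger_gap: 0.0003
```

```bash
python3 st.py w4
```

```text
3.85 [ 0.55111168 -0.08580494  0.07799437] [ 1.81386874e+00  2.56499656e+00 -1.26924878e-04] 0.00031938424340185865
0.008109341295037624 7.542669036845788e-05 0.06599436539305846
F board 0.3742179664326947 -0.7756844935483833 0.008492044663849223
```

View pics/w4.png

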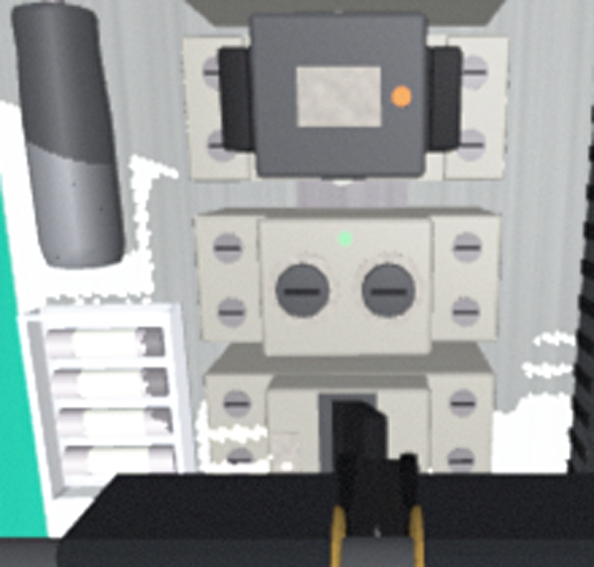

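Run:
```python
from m import *
for n in('w3','w4'):
    s,im=pickle.load(open(n+'.pkl','rb'));T=wristT(p,s)
    a=im[195:245,270:370,::-1].astype(float);a=np.clip(a*3.5,0,255).astype(np.uint8)
    cv2.imwrite(f'pics/{n}z.png',cv2.resize(a,None,fx=8,fy=8,interpolation=cv2.INTER_CUBIC))
    ex=np.array([.942,.336,0]);ey=np.array([-.336,.942,0])
    for nm,dx,dy,dz in(('tcp',0,0,0),('fl',-.01,.0095,0),('fr',.01,.0095,0),('flup',-.01,.0095,.04)):
        u,v=proj(p,T,s['tool_pos']+ex*dx+ey*dy+[0,0,dz]);print(n,nm,round((u-270)*8),round((v-195)*8))
    o=np.array([.5435,-.0886,.012])
    for nm,X in(('tipOn',(.0099,.015,.0732)),('tipOff',(-.0099,.015,.0732))):
        u,v=proj(p,T,o+ex*X[0]+ey*X[1]+[0,0,X[2]]);print(n,nm,round((u-270)*8),round((v-195)*8))
```

```text
w3 tcp 401 278
w3 fl 290 180
w3 fr 513 179
w3 flup 265 363
w3 tipOn 317 147
w3 tipOff 86 148
w4 tcp 401 278
w4 fl 290 180
w4 fr 513 179
w4 flup 265 363
w4 tipOn 422 147
w4 tipOff 191 148
```

View pics/w3z.png

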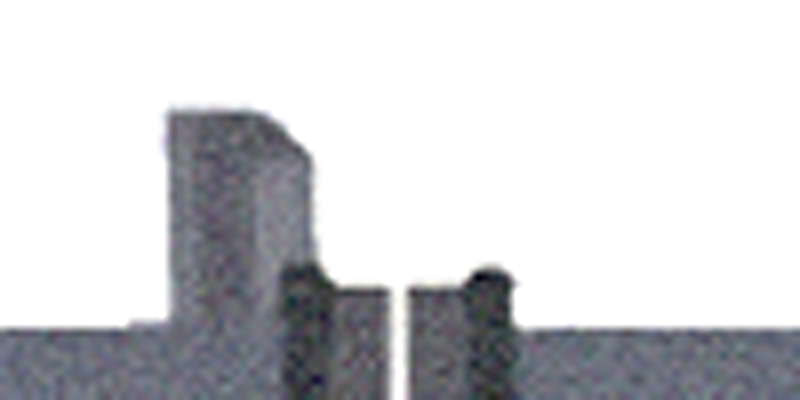

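View pics/w4z.png

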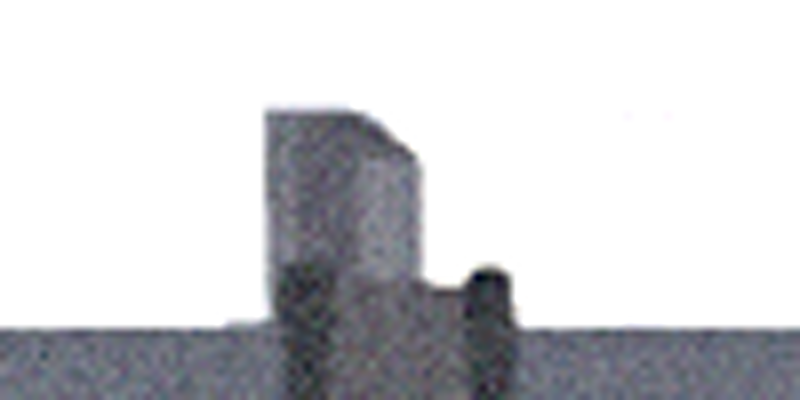

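Run:
```python
from m import *
q=arm.camera_params('scene')
im=arm.camera('scene');cv2.imwrite('pics/s4.png',cv2.resize(im[160:220,250:350,::-1],None,fx=8,fy=8,interpolation=cv2.INTER_CUBIC))
s=arm.sense();T=q['cam_to_world']
ex=np.array([.942,.336,0]);ey=np.array([-.336,.942,0]);o=np.array([.5435,-.0886,.012])
def pr(n,X):
    u,v=proj(q,T,X);print(n,round((u-250)*8),round((v-160)*8))
pr('tcp',s['tool_pos']);pr('grasp',s['tool_pos']+[0,0,.019])
pr('on+',o+ex*.0099+ey*.015+[0,0,.0732]);pr('on-',o+ex*.0099-ey*.015+[0,0,.0732])
pr('off',o-ex*.0099+ey*.015+[0,0,.0732]);pr('off',o-ex*.0099-ey*.015+[0,0,.0732])
for y in(-.018,.018):pr('nose',o+ex*.0225+ey*y+[0,0,.06])
for y in(-.018,.018):pr('shoulder',o+ex*.0425+ey*y+[0,0,.044])
```

```text
tcp 281 231
grasp 279 187
on+ 321 213
on- 239 221
off 315 184
off 234 192
nose 236 271
nose 335 261
shoulder 244 338
shoulder 344 328
```

View pics/s4.png

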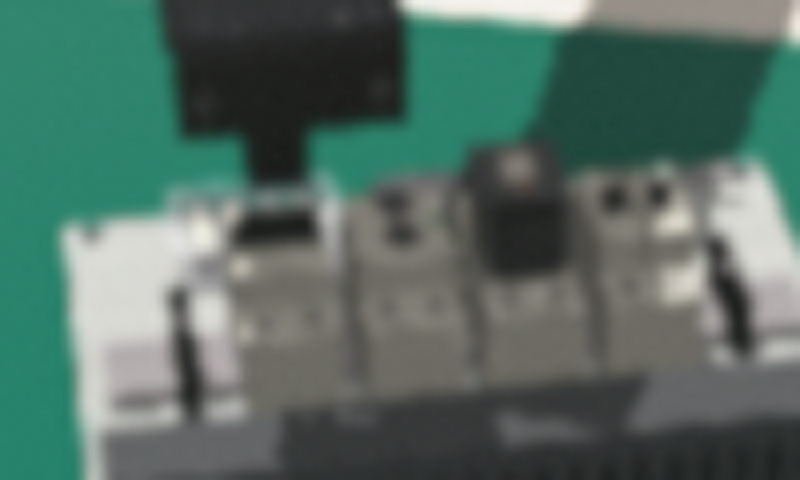

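jog_arm --steps '[0, 0.02, 0, 0, 0, 0, 1, 0, 0.032, 0, 0, 0, 0, 1, 0, 0.032, 0.006, 0, 0, 0, 1, 0, 0.032, 0.012, 0, 0, 0, 1, 0, 0.032, 0.012, 0, 0, 0, 1]'

```text
time: 4.58
tool_pos: [0.5804, -0.0753, 0.0651]
tcp_rot: [-1.813, -2.564, 0.002]
force: [-0.4, 0.2, -0.3]
finger_gap: 0.0003
```

```bash
python3 st.py w5
python3 - <<'E'
from m import *
q=arm.camera_params('scene')
im=arm.camera('scene');cv2.imwrite('pics/s5.png',cv2.resize(im[160:220,250:350,::-1],None,fx=8,fy=8,interpolation=cv2.INTER_CUBIC))
s,im=pickle.load(open('w5.pkl','rb'))
a=im[195:245,270:370,::-1].astype(float);a=np.clip(a*3.5,0,255).astype(np.uint8)
cv2.imwrite('pics/w5z.png',cv2.resize(a,None,fx=8,fy=8,interpolation=cv2.INTER_CUBIC))
E
```

```text
4.575 [ 0.58039446 -0.07530076  0.06506934] [-1.81318839e+00 -2.56386908e+00  1.50081842e-03] 0.0002988243937916498
0.039223124284646325 0.00013134568637780832 0.053069336238820944
F board -0.28594691939315486 0.27169965099609145 -0.2681713844609514
```

View pics/w5.png

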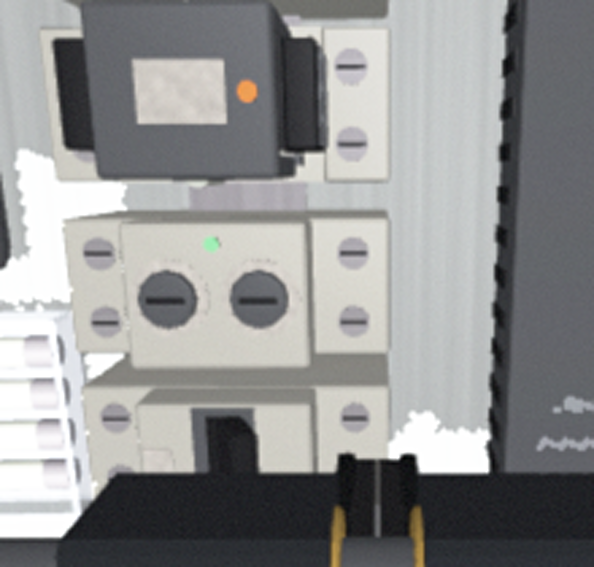

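View pics/s5.png

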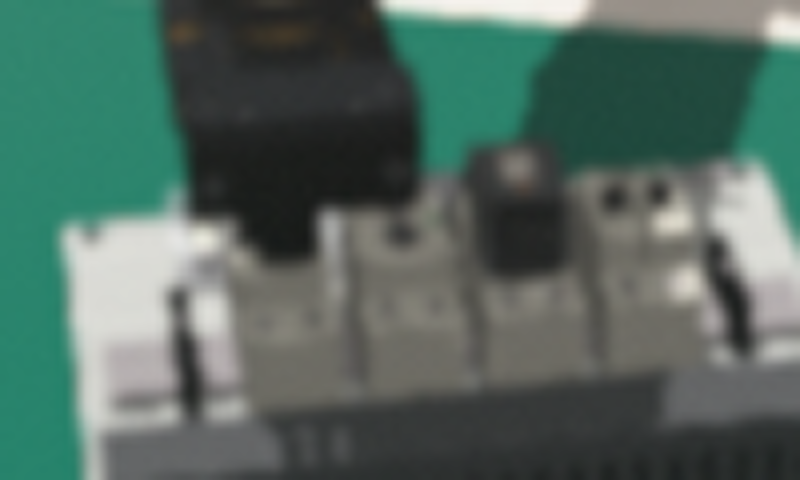

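View pics/w5z.png

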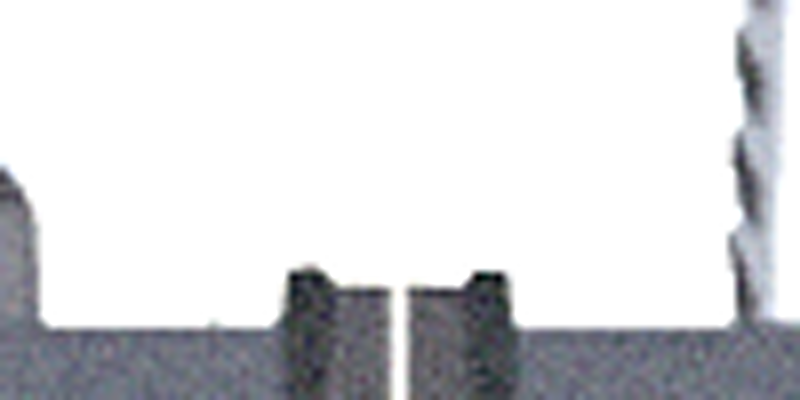

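Run:
```python
from m import *
q=arm.camera_params('scene');T=q['cam_to_world'];s=arm.sense()
ex=np.array([.942,.336,0]);ey=np.array([-.336,.942,0])
for h in(0,.0095):
  for z in(0,.01,.02,.03):
    print(h,z,[tuple(round(k) for k in ((u-250)*8,(v-160)*8)) for u,v in [proj(q,T,s['tool_pos']+ex*h+ey*y+[0,0,z]) for y in(-.0095,.0095)]])
```

```text
0 0 [(266, 309), (318, 304)]
0 0.01 [(264, 286), (317, 281)]
0 0.02 [(263, 263), (316, 257)]
0 0.03 [(261, 239), (315, 234)]
0.0095 0 [(268, 324), (321, 318)]
0.0095 0.01 [(267, 301), (320, 295)]
0.0095 0.02 [(265, 277), (319, 272)]
0.0095 0.03 [(264, 254), (318, 248)]
```

jog_arm --steps '[0, 0, 0.003, 0, 0, 0, 1, 0, 0, 0.006, 0, 0, 0, 1, 0, 0, 0.006, 0, 0, 0, 1]'

```text
time: 5.05
tool_pos: [0.5812, -0.075, 0.0597]
tcp_rot: [-1.813, -2.565, 0.0]
force: [0.6, -0.4, -0.1]
finger_gap: 0.0007
```

```bash
python3 st.py w6
python3 - <<'E'
from m import *
im=arm.camera('scene');a=im[160:220,250:350,::-1].astype(float);a=255*(a/255)**.5;cv2.imwrite('pics/s6.png',cv2.resize(a.astype(np.uint8),None,fx=8,fy=8,interpolation=cv2.INTER_CUBIC))
E
```

```text
5.05 [ 0.58120158 -0.07499661  0.05969242] [-1.81336363e+00 -2.56491473e+00  2.98743779e-04] 0.0006931820973535966
0.04008562660451363 0.00014665842225832575 0.04769241941833588
F board 0.4112532582415648 -0.6111347812084108 -0.13976138532591467
```

View pics/s6.png

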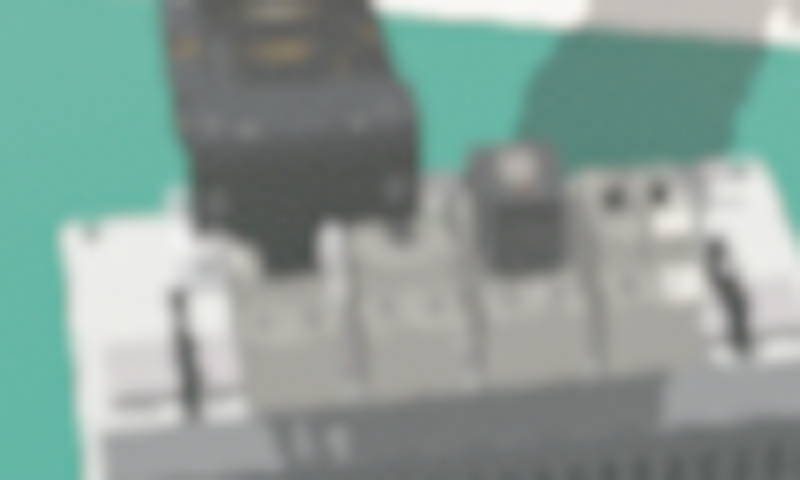

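jog_arm --steps '[0, 0, 0.0027, 0, 0, 0, 1, 0, -0.007, 0.0027, 0, 0, 0, 1, 0, -0.012, 0.0027, 0, 0, 0, 1, 0, -0.012, 0.0027, 0, 0, 0, 1]'

```text
time: 5.65
tool_pos: [0.5697, -0.0794, 0.0574]
tcp_rot: [1.814, 2.565, -0.0]
force: [-0.2, -0.6, 0.5]
finger_gap: 0.0003
```

```bash
cat > sc.py <<'E'
from m import *
import sys
im=arm.camera('scene');a=im[160:220,250:350,::-1].astype(float);a=255*(a/255)**.5;cv2.imwrite(f'pics/{sys.argv[1]}.png',cv2.resize(a.astype(np.uint8),None,fx=8,fy=8,interpolation=cv2.INTER_CUBIC))
E
python3 st.py w7; python3 sc.py s7
```

```text
5.65 [ 0.56966439 -0.07943324  0.05736731] [ 1.81424343e+00  2.56461874e+00 -4.94780722e-04] 0.0002689612186522234
0.02772688960055675 -0.00015614991643321532 0.04536730899908917
F board -0.41628715821563195 -0.5206839001041451 0.5143097291914153
```

View pics/s7.png

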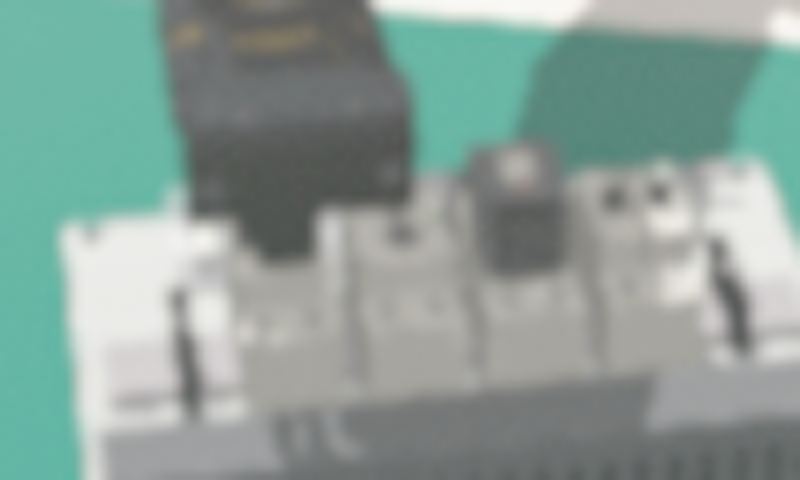

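View pics/w7.png

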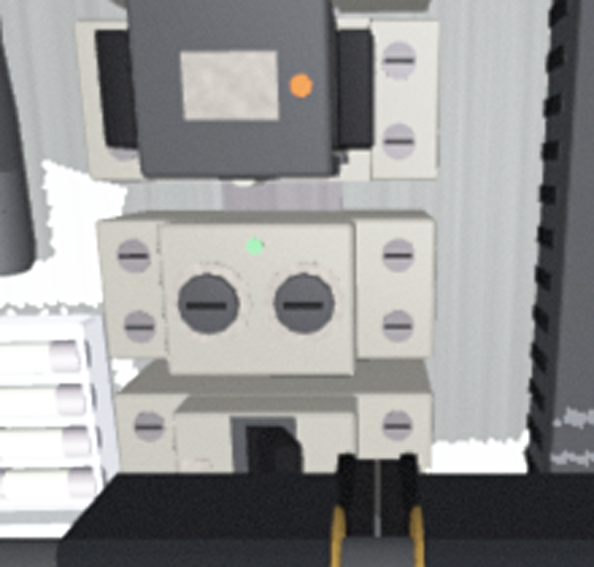

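jog_arm --steps '[0, -0.004, 0, 0, 0, 0, 1, 0, -0.008, 0, 0, 0, 0, 1, 0, -0.012, 0, 0, 0, 0, 1, 0, -0.012, 0, 0, 0, 0, 1]'

```text
time: 6.25
tool_pos: [0.56, -0.0826, 0.0582]
tcp_rot: [1.812, 2.564, 0.003]
force: [3.6, 1.4, 3.6]
finger_gap: 0.0005
```

```bash
python3 st.py w8; python3 sc.py s8
```

```text
6.25 [ 0.5600042  -0.0826437   0.05821599] [1.8120232  2.56361411 0.0028801 ] 0.00048013798660668925
0.017548269761143206 6.542300717810772e-05 0.04621598705529918
F board 3.840050785464376 0.09273470575420797 3.5554952961759207
```

View pics/w8.png

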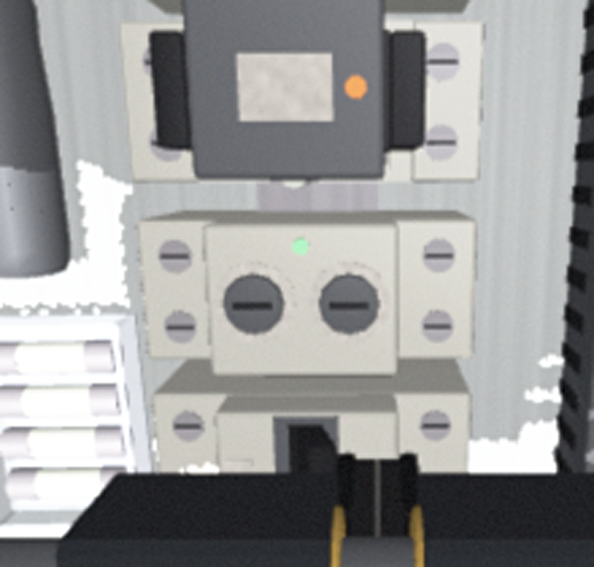

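jog_arm --steps '[0, 0.008, 0, 0, 0, 0, 1, 0, 0.008, 0.007, 0, 0, 0, 1, 0, 0.008, 0.007, 0, 0, 0, 1, 0, 0.003, 0.007, 0, 0, 0, 1, 0, -0.001, 0.007, 0, 0, 0, 1, 0, -0.003, 0.007, 0, 0, 0, 1, 0, -0.003, 0.007, 0, 0, 0, 1]'

```text
time: 7.22
tool_pos: [0.5564, -0.0839, 0.0509]
tcp_rot: [1.813, 2.564, 0.001]
force: [2.7, 1.7, 2.0]
finger_gap: 0.0008
```

```bash
python3 st.py w9; python3 sc.py s9
```

```text
7.225 [ 0.55644971 -0.08391729  0.05085785] [1.81284763e+00 2.56435518e+00 1.08263294e-03] 0.0008446112115422576
0.01377201473038015 6.000723997954664e-05 0.03885784653909245
F board 3.1050546660578 0.7036842996645791 1.96044619818734
```

View pics/w9.png

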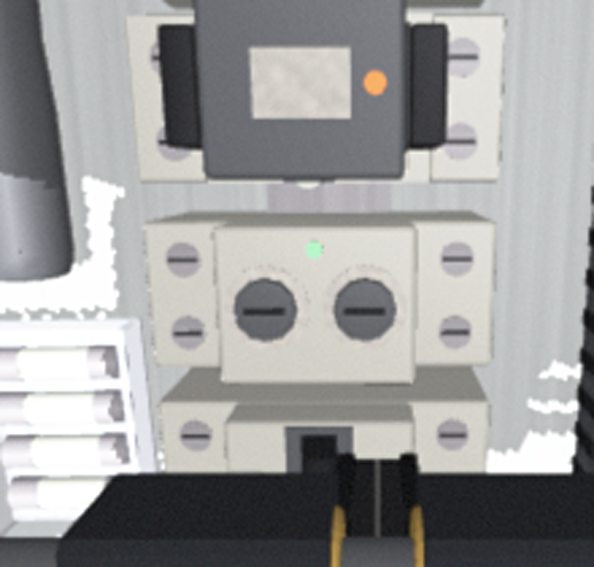

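jog_arm --steps '[0, -0.003, 0, 0, 0, 0, 1, 0, -0.005, 0, 0, 0, 0, 1, 0, -0.007, 0, 0, 0, 0, 1, 0, -0.007, 0, 0, 0, 0, 1]'

```text
time: 7.82
tool_pos: [0.5512, -0.0859, 0.0514]
tcp_rot: [1.811, 2.563, 0.004]
force: [6.4, 2.4, 5.7]
finger_gap: 0.0002
```

```bash
python3 st.py w10; python3 sc.py s10
```

```text
7.825 [ 0.55117723 -0.08588931  0.05135316] [1.81145934 2.56323097 0.00380624] 0.00015328905534548056
0.008142740463932676 -2.6076189744022576e-05 0.039353160201798035
F board 6.791213214113592 0.09435015206625298 5.7381787915629525
```

View pics/w10.png

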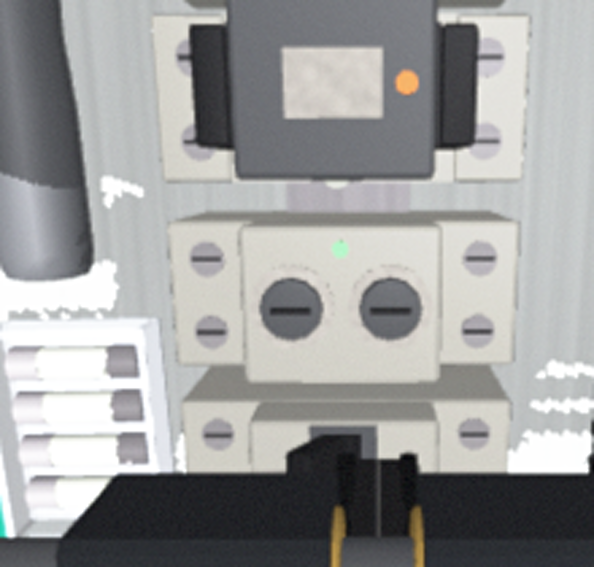

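jog_arm --steps '[0, -0.002, 0, 0, 0, 0, 1, 0, -0.004, 0, 0, 0, 0, 1, 0, -0.004, 0, 0, 0, 0, 1, 0, -0.004, 0, 0, 0, 0, 1]'

```text
time: 8.43
tool_pos: [0.5506, -0.086, 0.0522]
tcp_rot: [1.808, 2.561, 0.011]
force: [16.4, 5.0, -0.1]
finger_gap: 0.0004
```

```bash
python3 st.py w11; python3 sc.py s11
```

```text
8.425 [ 0.55062026 -0.08601918  0.0521545 ] [1.80764878 2.56065029 0.01101269] 0.0003794458003679802
0.0075744395758400775 3.8723033217466404e-05 0.040154500342532595
F board 17.12271401051544 -0.7484547880665088 -0.11565398566786045
```

View pics/w11.png

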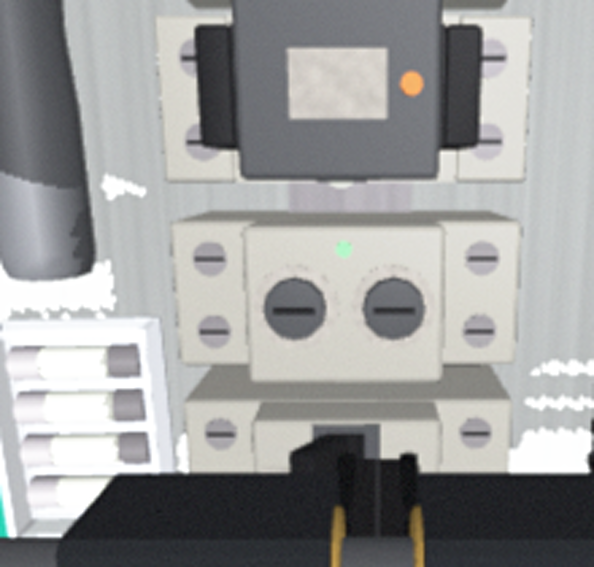

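jog_arm --steps '[0, 0.009, 0, 0, 0, 0, 1, 0, 0.009, -0.04, 0, 0, 0, 1, 0, 0.009, -0.09, 0, 0, 0, 0, 0.045, 0, -0.1, 0, 0, 0, -1, 0.0902, -0.0043, -0.1, 0, 0, 0, -1, 0.0902, -0.0043, -0.1, 0, 0, 0, -1, 0.0902, -0.0043, -0.1, 0, 0, 0, -1]'

```text
time: 9.4
tool_pos: [0.5109, -0.0051, 0.1498]
tcp_rot: [-1.814, -2.564, 0.002]
force: [-0.6, -0.7, -0.5]
finger_gap: 0.0425
```

```bash
python3 st.py w12
python3 - <<'E'
from m import *
s,im=pickle.load(open('w12.pkl','rb'));cv2.imwrite('pics/w12f.png',im[:,:,::-1])
im=arm.camera('top');cv2.imwrite('pics/t12.png',cv2.resize(im[165:280,270:400,::-1],None,fx=5,fy=5,interpolation=cv2.INTER_CUBIC))
im=arm.camera('scene');cv2.imwrite('pics/s12.png',cv2.resize(im[130:230,240:380,::-1],None,fx=5,fy=5,interpolation=cv2.INTER_CUBIC))
E
```

```text
9.4 [ 0.51089676 -0.00512221  0.14976683] [-1.81393338e+00 -2.56402235e+00  2.48159193e-03] 0.04246772106659396
-0.0026637140736730865 0.08959077083471638 0.13776682519337544
F board -0.8464424235973533 -0.448821650369192 -0.5152123739330178
```

View pics/w12f.png

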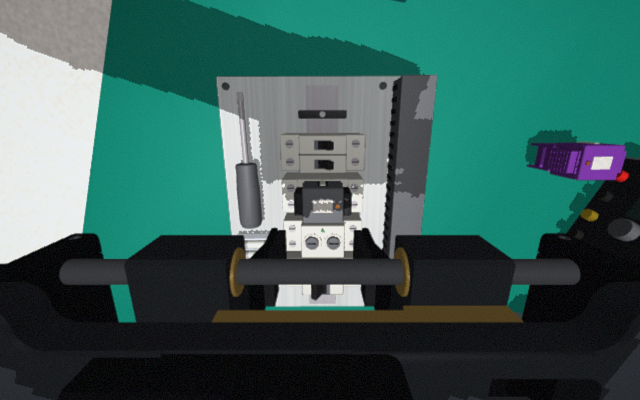

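View pics/s12.png

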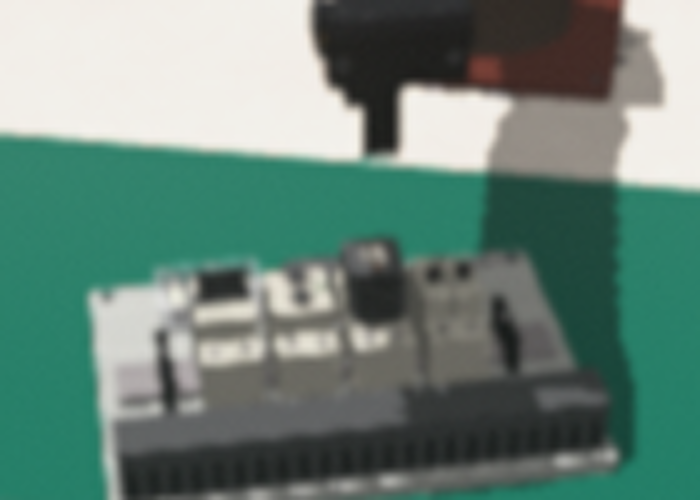

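Run:
```python
from m import *
q=arm.camera_params('scene');T=q['cam_to_world'];s=arm.sense();print(s['tool_pos'],s['finger_gap'])
ex=np.array([.942,.336,0]);ey=np.array([-.336,.942,0])
for h in(.021,.036):
  for z in(0,.01,.02,.03):
    print(h,z,[tuple(round(k) for k in ((u-240)*5,(v-130)*5)) for u,v in [proj(q,T,s['tool_pos']+ex*h+ey*y+[0,0,z]) for y in(-.0095,.0095)]])
im=cv2.imread('pics/w12f.png');cv2.imwrite('pics/w12c.png',cv2.resize(im[170:310,240:400],None,fx=5,fy=5,interpolation=cv2.INTER_CUBIC)[:600])
```

```text
[ 0.51140305 -0.00536098  0.1497862 ] 0.054591030762149696
0.021 0 [(362, 184), (395, 181)]
0.021 0.01 [(362, 169), (395, 166)]
0.021 0.02 [(362, 153), (395, 150)]
0.021 0.03 [(362, 137), (395, 134)]
0.036 0 [(366, 197), (400, 194)]
0.036 0.01 [(366, 182), (400, 179)]
0.036 0.02 [(366, 166), (400, 163)]
0.036 0.03 [(366, 150), (400, 147)]
```

View pics/w12c.png

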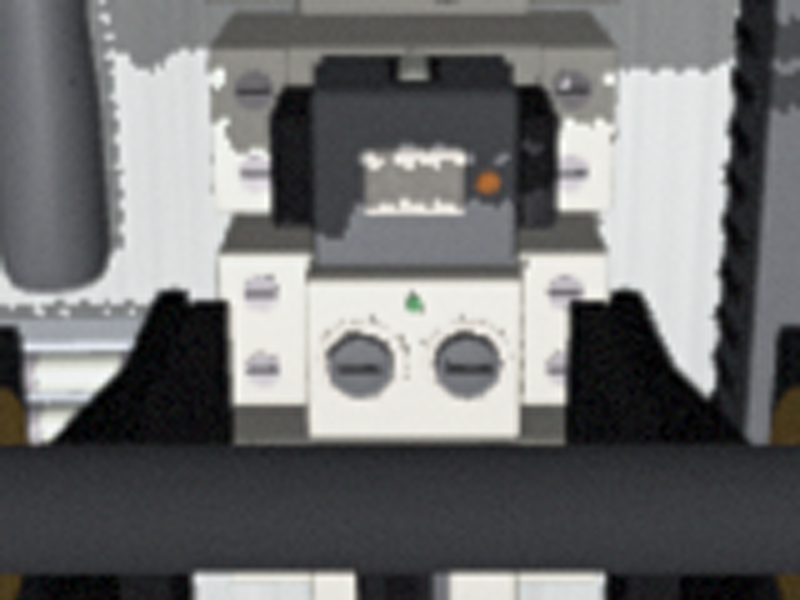

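Run:
```python
from m import *
s,im=pickle.load(open('w12.pkl','rb'));T=wristT(p,s)
D=lambda u,v,z:toplane(p,T,240+(u+.5)/5-.5,170+(v+.5)/5-.5,z)
ex=np.array([.942,.336,0]);ey=np.array([-.336,.942,0])
P=[D(*c,.092) for c in((313,88),(518,88),(520,265),(315,265))]
c=sum(P)/4;print(c,np.linalg.norm(P[0]-P[1]),np.linalg.norm(P[0]-P[3]))
s2=arm.sense();Tm=R.from_rotvec(s2['tcp_rot']).as_matrix()
print(s2['tool_pos'],Tm.T@(c-s2['tool_pos']),Tm)
for X in((.5131,-.0036,.092),):print(Tm.T@(np.array(X)-s2['tool_pos']))
```

```text
[ 0.51295764 -0.00313283  0.092     ] 0.03724408671702542 0.03419974949975879
[ 0.51140305 -0.00536098  0.1497862 ] [0.00156236 0.00226759 0.05778446] [[-3.31680615e-01  9.43391037e-01 -1.14967450e-03]
 [ 9.43391646e-01  3.31680873e-01  3.66241966e-05]
 [ 4.15875981e-04 -1.07244578e-03 -9.99999338e-01]]
[0.00107442 0.00224694 0.05778428]
```

jog_arm --steps '[0.0013, 0.0023, 0, 0, 0, 0, -1, 0.0013, 0.0023, 0.03, 0, 0, 0, -1, 0.0013, 0.0023, 0.06, 0, 0, 0, -1, 0.0013, 0.0023, 0.085, 0, 0, 0, -1, 0.0013, 0.0023, 0.1, 0, 0, 0, -1, 0.0013, 0.0023, 0.1, 0, 0, 0, -1]'

```text
time: 10.3
tool_pos: [0.5127, -0.0021, 0.0495]
tcp_rot: [-1.813, -2.564, 0.001]
force: [0.7, -0.3, 0.7]
finger_gap: 0.087
```

```bash
python3 st.py w13
python3 - <<'E'
from m import *
s,im=pickle.load(open('w13.pkl','rb'));cv2.imwrite('pics/w13c.png',cv2.resize(im[150:300,210:430,::-1],None,fx=3.6,fy=3.6,interpolation=cv2.INTER_CUBIC))
im=arm.camera('scene');cv2.imwrite('pics/s13.png',cv2.resize(im[130:230,240:380,::-1],None,fx=5,fy=5,interpolation=cv2.INTER_CUBIC))
c=np.array([.513,-.0034,.092]);Tm=R.from_rotvec(s['tcp_rot']).as_matrix();print(Tm.T@(c-s['tool_pos']))
E
```

```text
10.3 [ 0.51265786 -0.00206834  0.04951113] [-1.81268993e+00 -2.56373000e+00  1.00093038e-03] 0.08698820639064898
2.1341527324982292e-05 0.09187578627688966 0.03751113398341939
F board 0.569202050051563 -0.563848100240319 0.7091350876981601
[-0.00132417 -0.00018667 -0.04249007]
```

View pics/w13c.png

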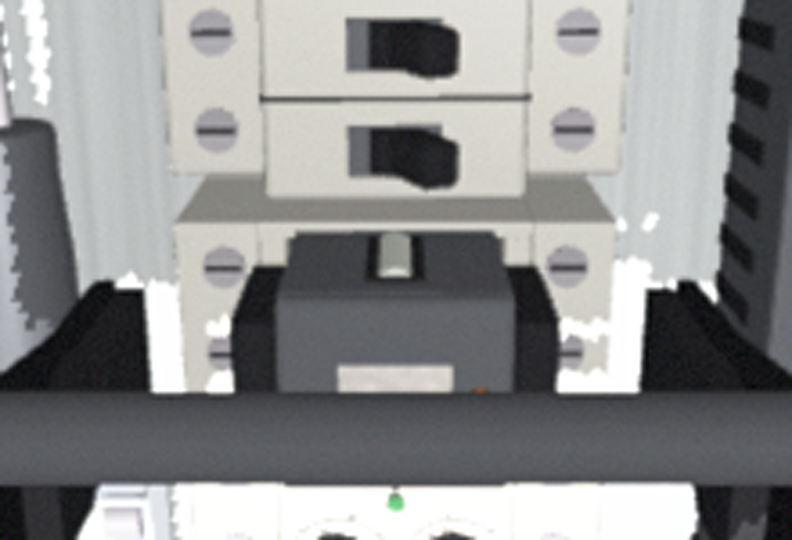

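View pics/s13.png

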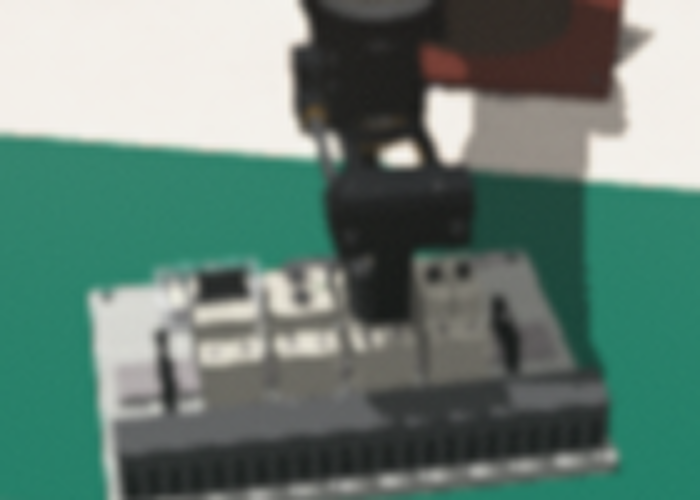

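jog_arm --steps '[-0.0012, -0.0001, 0.005, 0, 0, 0, -1, -0.0012, -0.0001, 0.01, 0, 0, 0, -1, -0.0012, -0.0001, 0.01, 0, 0, 0, -0.5, -0.0012, -0.0001, 0.01, 0, 0, 0, 0, -0.0012, -0.0001, 0.01, 0, 0, 0, 1, -0.0012, -0.0001, 0.01, 0, 0, 0, 1, -0.0012, -0.0001, 0.01, 0, 0, 0, 1, -0.0012, -0.0001, 0.01, 0, 0, 0, 1, -0.0012, -0.0001, 0.01, 0, 0, 0, 1]'

```text
time: 11.52
tool_pos: [0.5137, -0.0033, 0.041]
tcp_rot: [1.813, 2.565, -0.0]
force: [-2.3, 0.5, 8.7]
finger_gap: 0.0388
```

```bash
python3 st.py w14
python3 - <<'E'
from m import *
s,im=pickle.load(open('w14.pkl','rb'));cv2.imwrite('pics/w14c.png',cv2.resize(im[150:300,210:430,::-1],None,fx=3.6,fy=3.6,interpolation=cv2.INTER_CUBIC))
im=arm.camera('scene');cv2.imwrite('pics/s14.png',cv2.resize(im[130:230,240:380,::-1],None,fx=5,fy=5,interpolation=cv2.INTER_CUBIC))
E
```

```text
11.525 [ 0.51369284 -0.00325235  0.04095024] [ 1.81340487e+00  2.56481742e+00 -1.12913427e-04] 0.038796928783284
0.0005984681359554631 0.09041269292571653 0.02895024091226787
F board -2.0263132157511143 1.273763454320801 8.692884766336082
```

View pics/w14c.png

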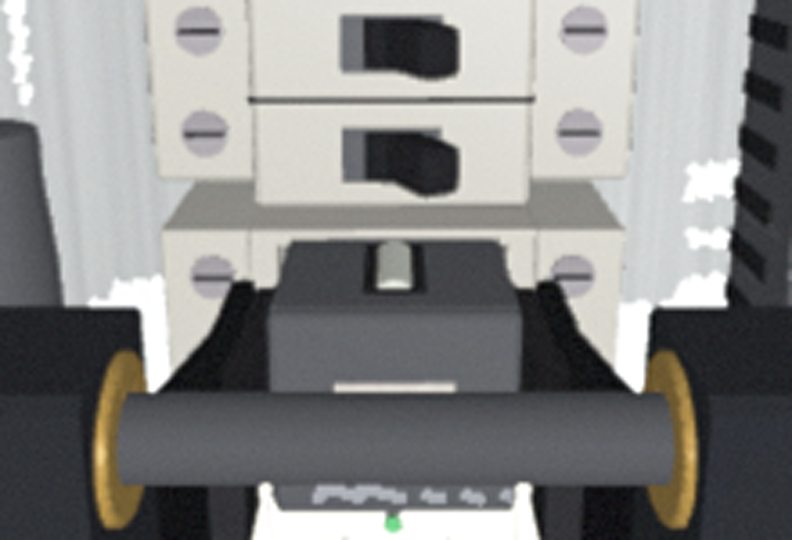

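View pics/s14.png

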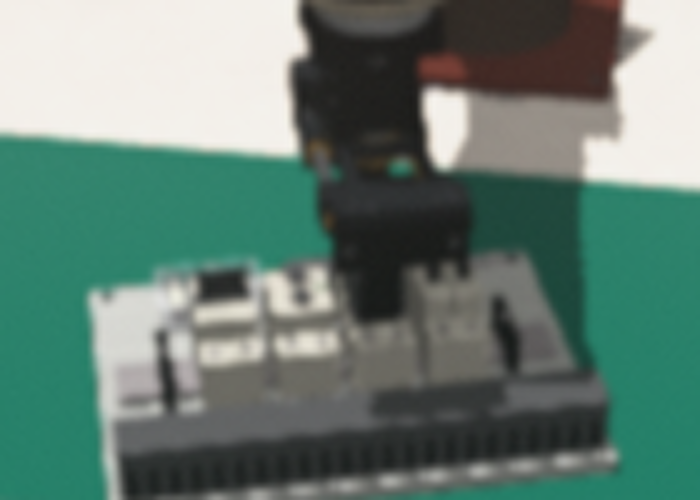

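Run:
```python
from m import *
for n in('w13','w14'):
    s,im=pickle.load(open(n+'.pkl','rb'));a=np.clip(255*(im[215:300,250:390,::-1]/255.)**.45,0,255).astype(np.uint8)
    cv2.imwrite(f'pics/{n}g.png',cv2.resize(a,None,fx=5.5,fy=5.5,interpolation=cv2.INTER_CUBIC))
```

```text
(no output)
```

View pics/w13g.png

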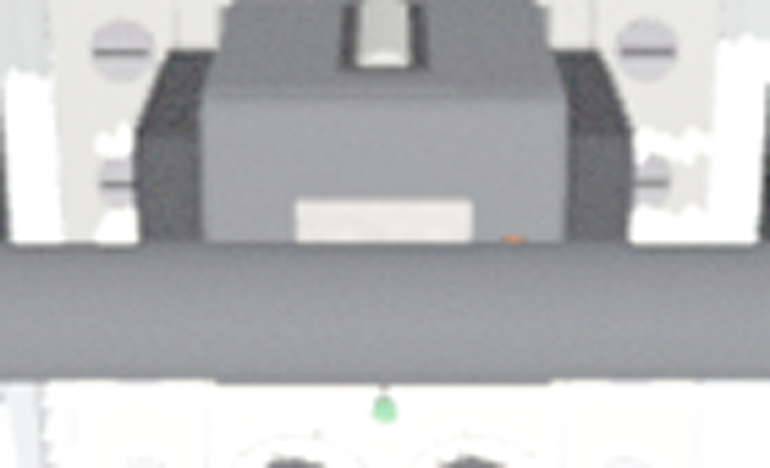

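View pics/w14g.png

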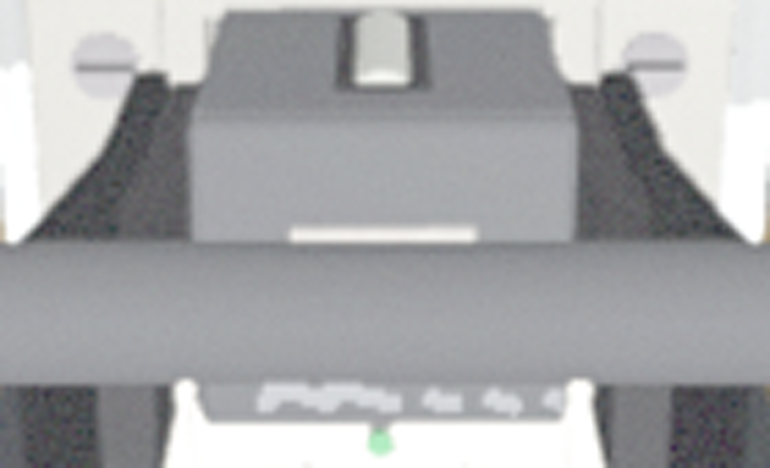

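jog_arm --steps '[0, 0, -0.002, 0, 0, 0, 1, 0, 0, -0.005, 0, 0, 0, 1, 0, 0, -0.007, 0, 0, 0, 1, 0, 0, -0.007, 0, 0, 0, 1]'

```text
time: 12.12
tool_pos: [0.5136, -0.0033, 0.0474]
tcp_rot: [1.814, 2.565, 0.0]
force: [-0.3, 0.5, -1.4]
finger_gap: 0.0386
```

```bash
python3 st.py w15
python3 - <<'E'
from m import *
s,im=pickle.load(open('w15.pkl','rb'));cv2.imwrite('pics/w15c.png',cv2.resize(im[150:300,210:430,::-1],None,fx=3.6,fy=3.6,interpolation=cv2.INTER_CUBIC))
E
```

```text
12.125 [ 0.51357069 -0.0032628   0.04737417] [1.81365240e+00 2.56505826e+00 1.78610093e-04] 0.03861785421658365
0.00047989324234473484 0.09044388934761761 0.0353741727357742
F board -0.11043052443391697 0.5261764374646508 -1.3955785245982115
```

View pics/w15c.png

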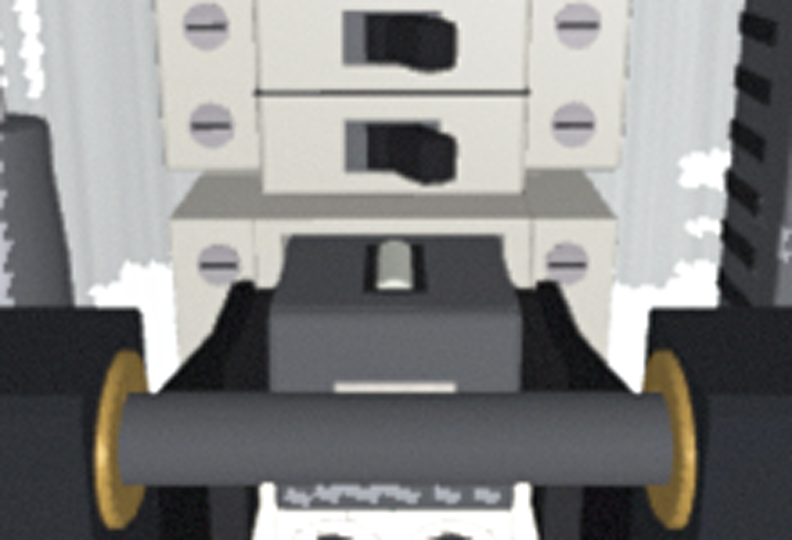

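jog_arm --steps '[0, 0, -0.012, 0, 0, 0, 1, 0, 0, -0.024, 0, 0, 0, 1, 0, 0, -0.036, 0, 0, 0, 1, 0, 0, -0.05, 0, 0, 0, 1, 0, 0, -0.065, 0, 0, 0, 1, 0, 0, -0.08, 0, 0, 0, 1, 0, 0, -0.093, 0, 0, 0, 1, 0, 0, -0.101, 0, 0, 0, 1, 0, 0, -0.104, 0, 0, 0, 1, 0, 0, -0.104, 0, 0, 0, 1]'

```text
time: 13.42
tool_pos: [0.5134, -0.0033, 0.1511]
tcp_rot: [-1.814, -2.565, 0.0]
force: [-0.1, 0.3, -0.4]
finger_gap: 0.0386
```

jog_arm --steps '[0, 0, 0, 0, 0, 0, 1, 0, 0, 0, 0, 0, 0, 1, 0, 0, 0, 0, 0, 0, 1, 0, 0, 0, 0, 0, 0, 1]'

```text
time: 13.92
tool_pos: [0.5135, -0.0032, 0.1512]
tcp_rot: [-1.814, -2.565, 0.0]
force: [-0.2, 0.4, -0.8]
finger_gap: 0.0384
```

```bash
python3 st.py w16
python3 - <<'E'
from m import *
s,im=pickle.load(open('w16.pkl','rb'));cv2.imwrite('pics/w16f.png',im[:,:,::-1])
im=arm.camera('scene');cv2.imwrite('pics/s16.png',cv2.resize(im[110:230,240:380,::-1],None,fx=5,fy=5,interpolation=cv2.INTER_CUBIC))
im=arm.camera('top');cv2.imwrite('pics/t16.png',cv2.resize(im[165:280,270:400,::-1],None,fx=5,fy=5,interpolation=cv2.INTER_CUBIC))
E
```

```text
13.925 [ 0.51346234 -0.00323913  0.15119552] [-1.81350702e+00 -2.56515948e+00  4.45748336e-05] 0.03843030510425003
0.00038577657405769575 0.09050259246610425 0.13919551667937297
F board -0.049343801685740825 0.4399217918117171 -0.8078931464236665
```

View pics/w16f.png

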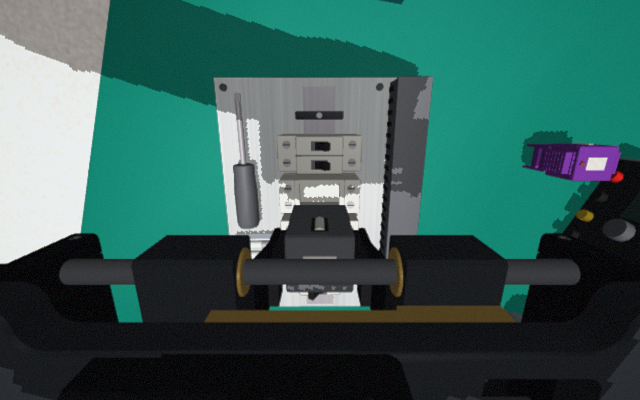

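View pics/s16.png

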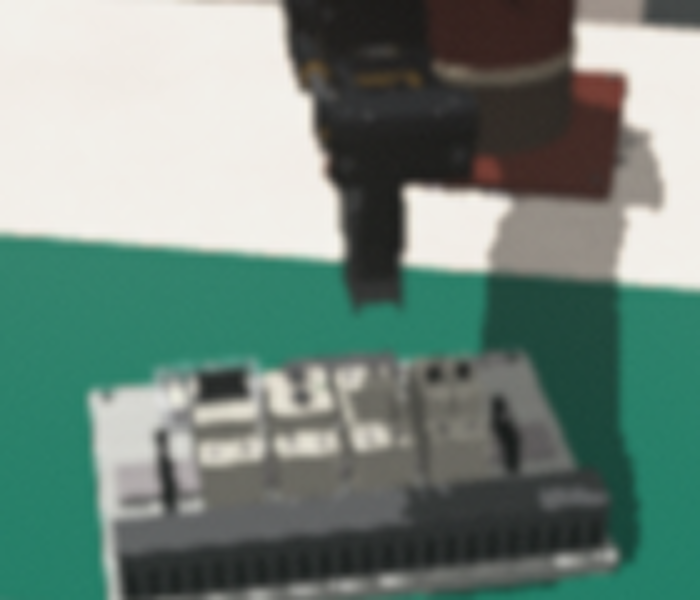

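View pics/t16.png

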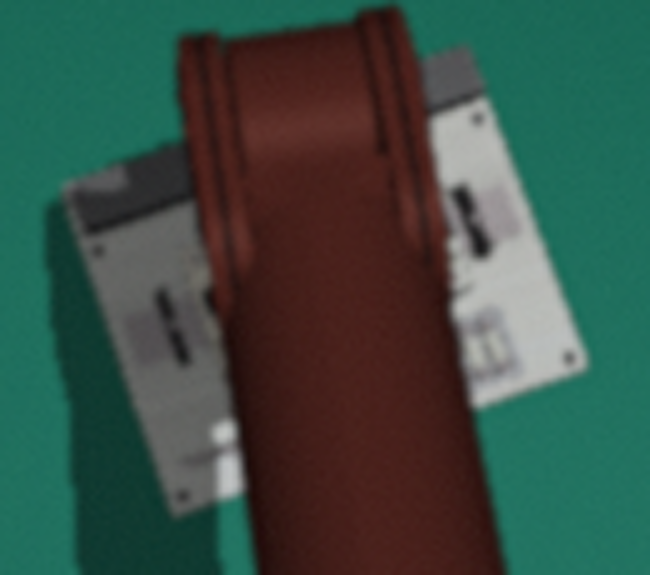

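Run:
```python
from m import *
q=arm.camera_params('scene');T=q['cam_to_world']
ex=np.array([.942,.336,0]);ey=np.array([-.336,.942,0]);o=np.array([.5435,-.0886,.012]);fb=o+90e-3*ey
g=lambda X:tuple(round(k) for k in ((proj(q,T,X)[0]-240)*5,(proj(q,T,X)[1]-110)*5))
for r in(.1,.11,.12):print(r,[g(fb+ex*.02+ey*y+[0,0,.010+r]) for y in(-.017,.017)])
for sgn in(1,-1):print('tip',sgn,[g(o+sgn*ex*.0099+ey*y+[0,0,.0732]) for y in(-.015,.015)])
s,im=pickle.load(open('w16.pkl','rb'));Tw=wristT(p,s);print('zoom')
a=np.clip(255*(im[270:310,280:360,::-1]/255.)**.6,0,255).astype(np.uint8)
cv2.imwrite('pics/w16z.png',cv2.resize(a,None,fx=9,fy=9,interpolation=cv2.INTER_CUBIC))
for nm,X in (('on',ex*.0099),('off',-ex*.0099)):
  for y in(-.015,.015):
    u,v=proj(p,Tw,o+X+ey*y+[0,0,.0732]);print(nm,y,round((u-280)*9),round((v-270)*9))
for x in(-.0225,.0225):
  u,v=proj(p,Tw,o+ex*x-ey*.0+[0,0,.06]);print('nose',round((u-280)*9),round((v-270)*9))
```

```text
0.1 [(351, 329), (410, 323)]
0.11 [(351, 313), (410, 308)]
0.12 [(351, 298), (410, 293)]
tip 1 [(200, 388), (251, 383)]
tip -1 [(196, 370), (247, 365)]
zoom
on -0.015 442 265
on 0.015 444 38
off -0.015 274 266
off 0.015 271 39
nose 172 92
nose 543 91
```

View pics/w16z.png

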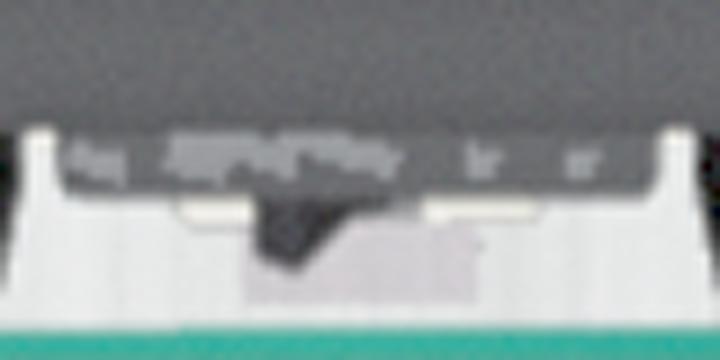

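```bash
python3 -c "
from plant import arm
s=arm.sense();print(s['time'],s['finger_gap'],s['tool_pos']);print(arm.close_job())"
```

```text
14.075 0.039022073929618616 [ 0.51346436 -0.00325271  0.15123754]
the job is handed in; nothing more can be done
None
```

I threw the main isolator fully off first, then pinched both fuse carrier catches, drew the carrier straight up about 110 mm, and handed the job in at about 14.1 s, still holding it.

**Isolator:** I pushed the toggle until it stopped moving and the force rose to about 17 N. In the last wrist picture its tip sits where the fully-off position should be, to about 2 px.

**Carrier:** It came free with no tugging: about 1.4 N downward during the first few millimetres, which is its own weight. Its foot now hangs about 76 mm above the base's top, upright and steady, with the jaw opening stable at about 38–39 mm.

**The rest of the board:** Both breakers were still leaning to "on" in the last close views. The only pushing contacts I made were on the toggle and the carrier, and the other items I could see looked untouched. The arm hid much of the board in the last top view, so I did not recheck every bystander.

**What disagreed:**
- **Finger reach:** The finger ends sit about 25 mm behind the stated TCP. My first pass over the toggle therefore missed it, and the next one only caught its tip. I worked out the offset from the pictures and lowered both the push and the grasp to suit.
- **Jaw opening:** It reads about 39 mm, against the stated 42 mm over fully pressed catches. I took this as finger or reading offset, since both hooks released.
- **Upward force:** About 9 N upward on the gripper appeared while the jaws closed. I did not find its cause; it was gone once the lift began.

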